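# Set the stock tags to match the bins

## Task

On the board, one hinged tag stands behind each parts bin. Gently push over the tags that are wrong, with a fingertip, so that every full bin's tag shows its round spot on the upper face and the empty bin's tag shows its straight bar. Pick nothing up, and leave the bins and everything else standing where they are.

Things in the scene. Friction and masses are not known exactly. Their poses are not given: they have to be found in the camera images.
- board: fixed wooden riser, deck 190 (x) x 470 (y) mm, top 105 mm above the worktop; origin on the worktop under its centre, x away from the robot, y left along the row. Four bins at its near side, a tag 103 mm behind each; pitch 105 mm. Tags leaning together leave 46 mm between. Keep clear of the desk lamp (world x over 0.55, y -0.06 to -0.31, up to z 0.45) and the drill box's lid (y -0.26, to z 0.17).
- bin_empty: open wooden bin 78 x 78 x 30 mm, loose, on the board, with nothing in it; origin at the centre of its underside. Which of the four places it has differs.
- bin_wheels: bin as the others, full of brass clock wheels (heaped to about 40 mm above the board)
- bin_jars: bin as the others, full of tiny jars with pink lids (heaped to about 43 mm above the board)
- bin_dials: bin as the others, full of stacked enamel dials (heaped to about 40 mm above the board)
- holder_a: fixed dark steel tag holder on the board, 62 (x) x 30 (y) mm, cheeks at its x ends 36 mm high; origin at the centre of its underside, 105 mm above the worktop. Its x axis is along the tag's hinge, 129 mm above the worktop. Its place in the row differs, also relative to the bins: it belongs to the bin straight in front of it.
- tag_a (a joint): aluminium leaf hinged at its lower edge in holder_a: 46 (x) x 50 high x 3 mm, 30 g. Rad: 0 upright; 0.6 leans on its stop to the holder's -y (right), round spot (24 mm) on the upper face = full; -0.6 leans to +y (left), straight bar (34 x 7 mm) on the upper face = empty. Free edge at a stop: 29 mm beside the hinge, 170 mm above the worktop. Light and free: past upright it falls over by itself.
- holder_b: fixed dark steel tag holder on the board, 62 (x) x 30 (y) mm, cheeks at its x ends 36 mm high; origin at the centre of its underside, 105 mm above the worktop. Its x axis is along the tag's hinge, 129 mm above the worktop. Its place in the row differs, also relative to the bins: it belongs to the bin straight in front of it.
- tag_b (a joint): aluminium leaf hinged at its lower edge in holder_b: 46 (x) x 50 high x 3 mm, 30 g. Rad: 0 upright; 0.6 leans on its stop to the holder's -y (right), round spot (24 mm) on the upper face = full; -0.6 leans to +y (left), straight bar (34 x 7 mm) on the upper face = empty. Free edge at a stop: 29 mm beside the hinge, 170 mm above the worktop. Light and free: past upright it falls over by itself.
- holder_c: fixed dark steel tag holder on the board, 62 (x) x 30 (y) mm, cheeks at its x ends 36 mm high; origin at the centre of its underside, 105 mm above the worktop. Its x axis is along the tag's hinge, 129 mm above the worktop. Its place in the row differs, also relative to the bins: it belongs to the bin straight in front of it.
- tag_c (a joint): aluminium leaf hinged at its lower edge in holder_c: 46 (x) x 50 high x 3 mm, 30 g. Rad: 0 upright; 0.6 leans on its stop to the holder's -y (right), round spot (24 mm) on the upper face = full; -0.6 leans to +y (left), straight bar (34 x 7 mm) on the upper face = empty. Free edge at a stop: 29 mm beside the hinge, 170 mm above the worktop. Light and free: past upright it falls over by itself.
- holder_d: fixed dark steel tag holder on the board, 62 (x) x 30 (y) mm, cheeks at its x ends 36 mm high; origin at the centre of its underside, 105 mm above the worktop. Its x axis is along the tag's hinge, 129 mm above the worktop. Its place in the row differs, also relative to the bins: it belongs to the bin straight in front of it.
- tag_d (a joint): aluminium leaf hinged at its lower edge in holder_d: 46 (x) x 50 high x 3 mm, 30 g. Rad: 0 upright; 0.6 leans on its stop to the holder's -y (right), round spot (24 mm) on the upper face = full; -0.6 leans to +y (left), straight bar (34 x 7 mm) on the upper face = empty. Free edge at a stop: 29 mm beside the hinge, 170 mm above the worktop. Light and free: past upright it falls over by itself.
- driver: bystander: small screwdriver with a yellow handle, 13 x 101 x 14 mm, lying on the board between bins and tags; origin at the centre of its underside
- loupe: bystander: black eyeglass, 36 dia. x 31 mm, at the left end of the board; origin at the centre of its underside
- oil_pot: bystander: brass-coloured oil pot, 31 dia. x 32 mm, on the worktop right of the board; origin at the centre of its underside
- ring_stand: bystander: mahogany block with a brass ring, 48 x 48 x 19 mm, on the worktop left of the board; origin at the centre of its underside
- oil_cup: bystander: rosewood oil cup, 30 dia. x 20 mm, at the right end of the board; origin at the centre of its underside

How it is judged:
By the outcome, as a careful person would: the job done as asked, in the order asked, and still so for the second after the job is handed in, with the robot touching nothing.
It also fails if it takes over 61 s, if anything falls off the work surface, if the arm or the gripper's body presses on something with over 40 N, if the wrist force passes 120 N, or if a joint passes its speed limit or range.

## Robot

A 6-joint arm with a two-finger parallel gripper is mounted at the origin on a cart in front of the work surface, level with it; the furniture and walls round the work are solid. World frame = base frame: x ahead of the robot, y to its left, z up, the work surface at z = 0. Lengths are in mm, angles in rad, forces in N, time in s.
With the tool pointing down it reaches from about 350 to 775 mm from the base axis. Payload 7.3 kg.
Tool frame: the origin (TCP) lies at the very end of the fingers, on their centre line; the grasp point (between the pads) lies 19 mm behind it (bot.tcp_to_grasp is the distance from the TCP to the grasp point, in mm); z points along the fingers, y is the direction in which the jaws open and shut (so a half turn about z gives the same grasp; the last joint's range is limited). The gripper opens to 92 mm and grips with 3 to 60 N. Pads are 19 mm wide; open, the fingers measure 130 mm over their backs; the gripper's body (75 mm by 190 mm) begins 47 mm behind the grasp point.
Start: joints at [-1.264, 0.342, 1.524, -0, 1.275, -0.146], TCP at [229.704, -472.103, 226.741] pointing down, gripper open.
Joint ranges: [-2.53, 2.53], [-0.77, 2.02], [0.04, 2.7], [-1, 4.14], [0.28, 2.66], [-3.11, 3.11]. Speed limits (rad/s): [2.57, 2.57, 3.14, 3.14, 3.14, 3.14].

## Interface

Orientations are given as [roll, pitch, yaw] about the fixed x, y, z axes, in that order (R = Rz(yaw) Ry(pitch) Rx(roll)).
In Python, from plant import bot gives the robot as it stands. The module is installed in compiled form; this text tells all that it offers.
- The arm moves only by the tool carry_out, never from a script. Its argument "motion" is a list of rows, each a list of 5 numbers: the closure, from 0 (fully open) to 1 (shut), then the shift along the tool's x, y, z in mm, then the turn about the tool's z in degrees. In form: [[claw, dx, dy, dz, spin], ...]. A call has 1 to 10 rows; each row is the pose to reach, as a shift and turn from the pose measured when the call began, along the tool's axes at that moment; what a row does not reach only later rows make up. A row lasts 1/8 s, in which the tool goes at most 62.5 mm and 10.7 degrees, less where a joint would pass 70% of its speed; a pose out of reach is approached as far as the arm can. A call with a gripper value outside its range is refused whole. The fingers move at their own pace and stop on an object; the grip force is fixed at half the most. Time passes only in rows, so rows that repeat a pose let the fingers close. It gives the time, the measured TCP pose, the force and the opening at its end, in the units of the state.
- bot.get_obs(): the state, without advancing time (a new reading comes with each control period).
- bot.capture(name): name is "side" or "top"; returns a dict with "color" (400x640x3 uint8, red, green, blue), "depth" (400x640 float32, mm along the optical axis (not along the pixel's ray), 0 where there is no reading), "K" (3x3 intrinsics, pixels), "k1" (the pictures are not rectified: a ray, as slopes to the right and down, at radius r is drawn at 1 + k1 r^2 times it, then the intrinsics apply), "camera_from_world" (4x4, takes a point from world to camera coordinates). Camera axes: x right, y down, z forward; pixel columns grow to the right and rows downward; lengths in mm; the calibration is good to about 2 mm. A picture is of the moment at which its call begins.
- bot.close_job(): hands the job in, once; it reports no verdict.
The state is a dict: "time": time; "joint_positions": joint angles; "dq": joint speeds; "tau": joint torques, N m; "tool_pos": TCP position; "tcp_rot": TCP orientation; "contact_force": force on the tool from outside, world axes, zero at the start; "moment": the same for the moment, N m; "grip_width": finger opening in mm.
Only numpy, scipy, OpenCV 4.12 (cv2) and the standard library are available. Lean on these libraries where they do the work, as an engineer would, in place of code of your own. Each camera call takes 0.05 s, during which the arm holds its last target.

## Working session

There is one attempt and no reset: what is moved stays moved. The work goes in short steps, Python scripts to look and compute and a tool call to move; the robot and the scene stay as the last step left them, time stands still between calls to the robot, and variables do not carry over. Pictures are saved under pics/ and viewed, and the job is handed in when it is done.

Besides the shell and the picture viewer there is one more tool, called after "Request:" by a JSON object that holds its "name" and its "arguments". carry_out: Moves the arm, as the interface text tells. Its arguments: {"type":"object","properties":{"motion":{"type":"array","items":{"type":"array","items":{"type":"number"}}}},"required":["motion"]}

```bash
mkdir -p pics; cat > h.py <<'E'
import numpy as np,cv2
from plant import bot
def pix(cap,u,v,d=None):
    K=cap["K"];k=cap["k1"];xd=np.array([(u-K[0,2])/K[0,0],(v-K[1,2])/K[1,1]])
    s=xd.copy()
    for _ in range(20): s=xd/(1+k*(s@s))
    return s
def ray(cap,u,v):
    s=pix(cap,u,v);T=np.linalg.inv(cap["camera_from_world"])
    return T[:3,3],T[:3,:3]@np.array([s[0],s[1],1])
def w(cap,u,v,z=None):
    o,r=ray(cap,u,v)
    if z is None: return o+r*cap["depth"][int(v),int(u)]
    return o+r*(z-o[2])/r[2]
E
python3 - <<'E'
from h import *
import pickle
for n in("side","top"):
    c=bot.capture(n);pickle.dump(c,open(n+".pkl","wb"));cv2.imwrite(f"pics/{n}0.png",c["color"][:,:,::-1])
    print(n,c["camera_from_world"],c["K"],c["k1"])
print(bot.get_obs())
E
```

```text
side [[ 4.80589542e-01 -8.76823621e-01 -1.46297219e-02 -7.30022397e+00]
 [-4.00386437e-01 -2.04549584e-01 -8.93224590e-01  3.10285474e+02]
 [ 7.80207917e-01  4.35131939e-01 -4.49372676e-01  9.25300743e+02]
 [ 0.00000000e+00  0.00000000e+00  0.00000000e+00  1.00000000e+00]] [[477.94862145   0.         319.25786218]
 [  0.         477.94862145 203.45981476]
 [  0.           0.           1.        ]] -0.06601828641029459
top [[-1.59616377e-02 -9.99865684e-01 -3.72027756e-03  2.04443338e+02]
 [-9.81939886e-01  1.63767776e-02 -1.88483053e-01  4.70723936e+02]
 [ 1.88518663e-01  6.44590722e-04 -9.82069396e-01  1.15690205e+03]
 [ 0.00000000e+00  0.00000000e+00  0.00000000e+00  1.00000000e+00]] [[454.04355673   0.         319.15046311]
 [  0.         454.04355673 202.81189533]
 [  0.           0.           1.        ]] 0.008415507376646264
{'time': 0.1, 'joint_positions': array([-1.26402890e+00,  3.42669210e-01,  1.52490589e+00, -3.45543083e-05,
        1.27536366e+00, -1.46001108e-01]), 'dq': array([-0.00028645, -0.00134037, -0.00204063, -0.00051576, -0.00037778,
        0.00036129]), 'tau': array([ 1.64388504e-03, -4.32004559e+01, -2.44694728e+01,  7.18925754e-02,
        5.26019465e-02, -7.40403289e-05]), 'tool_pos': array([ 229.5690819 , -471.76229693,  226.11149984]), 'tcp_rot': array([-3.14025606e+00, -1.63143825e-04,  4.52778509e-01]), 'contact_force': array([ 0.73662013, -0.10445726, -0.96153157]), 'moment': array([ 0.01129499, -0.05153252,  0.0218727 ]), 'grip_width': 91.84430914874545}
```

View pics/side0.png

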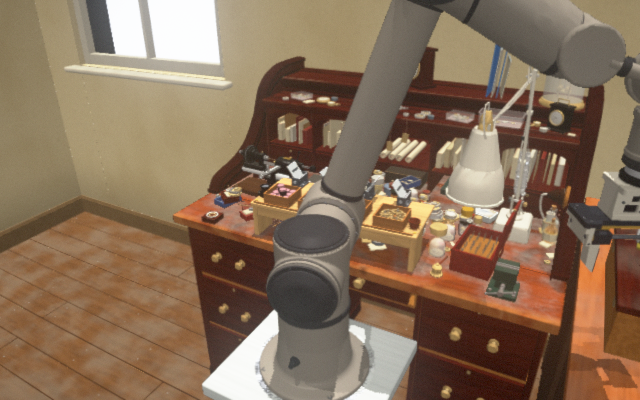

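View pics/top0.png

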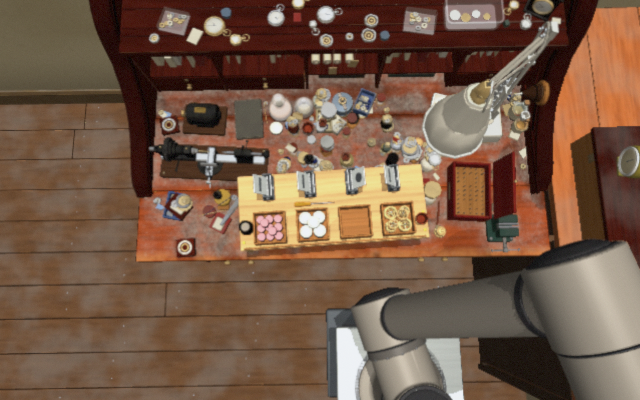

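```bash
python3 - <<'E'
import cv2
a=cv2.imread("pics/top0.png")[80:260,220:460];cv2.imwrite("pics/topc.png",cv2.resize(a,None,fx=3.3,fy=3.3,interpolation=2))
a=cv2.imread("pics/side0.png")[80:280,200:460];cv2.imwrite("pics/sidec.png",cv2.resize(a,None,fx=3,fy=3,interpolation=2))
E
```

```text
(no output)
```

View pics/topc.png

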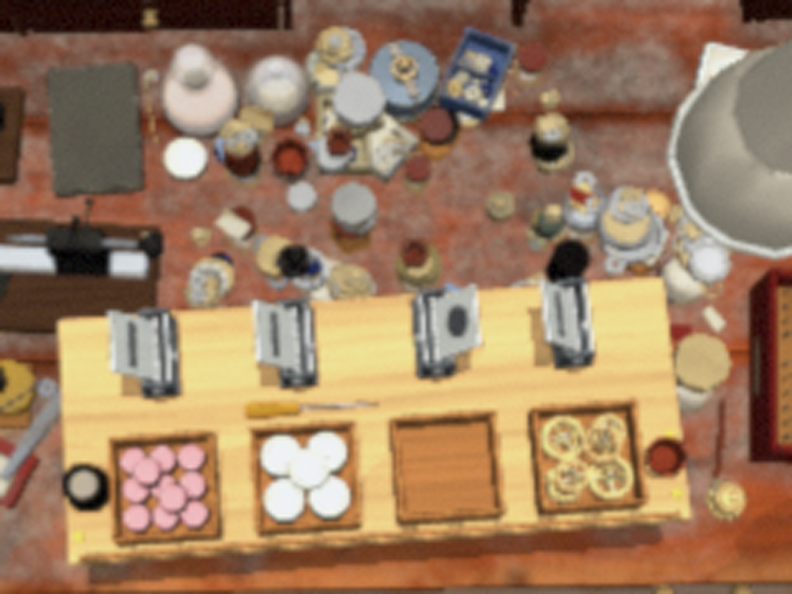

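View pics/sidec.png

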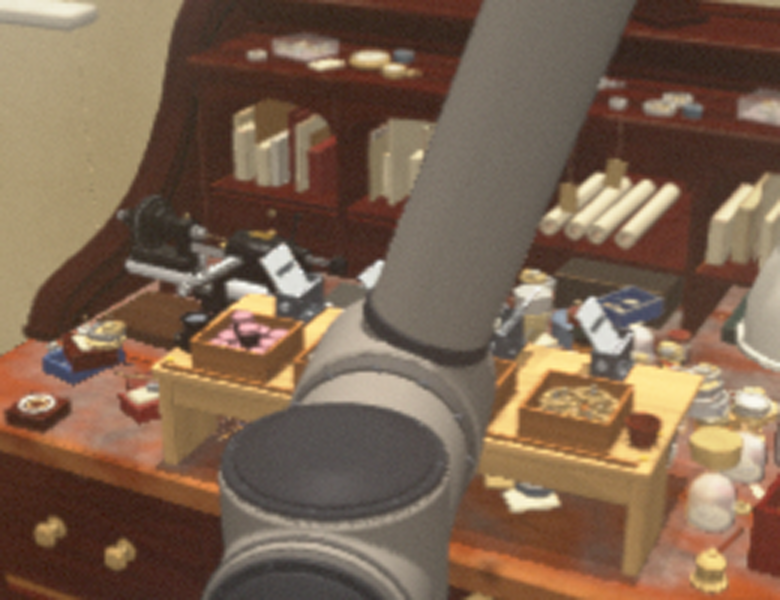

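The pictures show that all four tags are wrong. Left to right in the top view the bins are jars, dials, empty and wheels, and the tags at about u 264, 306, 355 and 392 show bar, bar, spot and bar.

```bash
python3 - <<'E'
from h import *
import pickle
c=pickle.load(open("top.pkl","rb"))
def P(X,Y,z=None): return np.round(w(c,220+X/3.3,80+Y/3.3,z),0)
B=[P(*p,105) for p in((58,320),(665,280),(690,515),(70,558))]
print("board",B)
for n,a,b in(("1",(110,312),(120,375)),("2",(254,302),(265,367)),("3",(480,288),(470,355)),("4",(544,282),(553,345))):
    print(n,P(*a,170),P(*b,170))
for n,a in(("h1",(168,356)),("h2",(304,344)),("h3",(432,336)),("h4",(580,324))): print(n,P(*a),P(*a,141))
for n,a in(("b1",(166,490)),("b3",(447,468)),("b4",(588,458))):print(n,P(*a),P(*a,135))
d=c["depth"]
# height map: highest things around
pts=[]
for v in range(0,260):
  for u in range(220,560):
    if d[v,u]>0: pts.append(np.r_[w(c,u,v),u,v])
pts=np.array(pts);np.save("pts.npy",pts)
m=(pts[:,2]>165)&(pts[:,2]<178)&(pts[:,0]<620)&(pts[:,1]<250)&(pts[:,1]>-200)
print(np.round(pts[m][:, :3]).astype(int).tolist()[:60])
for zz in(170,200,230,260,300,400):
  m=(pts[:,2]>zz)&(pts[:,0]<720)&(pts[:,1]>-320)
  q=pts[m]; print(zz,m.sum(),q[:,:3].min(0) if len(q) else"",q[:,:3].max(0) if len(q) else"")
E
```

```text
board [array([533., 403., 105.]), array([557., -66., 105.]), array([374., -74., 105.]), array([350., 391., 105.])]
1 [522. 353. 170.] [475. 346. 170.]
2 [527. 249. 170.] [479. 241. 170.]
3 [535.  84. 170.] [485.  93. 170.]
4 [539.  37. 170.] [492.  33. 170.]
h1 [502. 318. 111.] [495. 314. 141.]
h2 [510. 214. 108.] [502. 213. 141.]
h3 [514. 116. 111.] [507. 118. 141.]
h4 [522.   2. 109.] [514.   8. 141.]
b1 [394. 315. 147.] [395. 316. 135.]
b3 [412. 107. 107.] [408. 109. 135.]
b4 [418.   1. 107.] [414.   6. 135.]
[[619, -94, 175], [618, -96, 178], [619, -91, 169], [618, -93, 171], [618, -95, 172], [616, -96, 177], [616, -98, 177], [617, -92, 165], [616, -93, 169], [614, -94, 174], [617, -98, 167], [614, -93, 168], [613, -95, 169], [613, -97, 171], [612, -99, 173], [611, -101, 176], [612, -94, 165], [612, -96, 165], [611, -98, 168], [609, -99, 173], [609, -101, 175], [610, -96, 166], [608, -99, 171], [608, -102, 170], [605, -102, 178], [605, -105, 178], [605, -110, 178], [607, -98, 166], [606, -100, 169], [606, -102, 169], [604, -103, 174], [604, -105, 175], [603, -107, 176], [601, -19
[... 339 characters left out ...]
-107, 166], [598, -109, 169], [597, -110, 173], [595, -112, 177], [595, -114, 178], [595, -116, 178], [594, -181, 176], [595, -185, 174]]
170 4478 [ 276.32785031 -275.37847943  170.02411042] [719.98130394 381.15136992 730.90831405]
200 3625 [ 276.32785031 -262.29413158  200.03987478] [719.98130394 -53.55294398 730.90831405]
230 2936 [ 276.32785031 -260.80407959  230.07444266] [719.98130394 -53.55294398 730.90831405]
260 2475 [ 276.32785031 -255.78211494  260.15606757] [719.96249436 -53.55294398 730.90831405]
300 1887 [ 276.32785031 -255.78211494  300.01077214] [719.96249436 -53.55294398 730.90831405]
400 636 [ 276.32785031 -250.35436341  400.02998137] [719.84841311 -53.55294398 730.90831405]
```

Request:
{"name": "carry_out", "arguments": {"motion": [[1,0,0,-60,0],[1,32,-22,-60,-8],[1,64,-45,-60,-17],[1,96,-67,-60,-25],[1,128,-90,-60,-34],[1,159,-112,-60,-42],[1,191,-134,-60,-50],[1,223,-157,-60,-59],[1,254,-179,-60,-67],[1,254,-179,-60,-67]]}}

```text
time: 1.35
tool_pos: [380.2, -197.9, 286.3]
tcp_rot: [-3.141, -0.002, 1.626]
contact_force: [-0.2, 0.1, 1.0]
grip_width: 1.1
```

Request:
{"name": "carry_out", "arguments": {"motion": [[1,43,2,0,0],[1,86,5,0,0],[1,128,7,0,0],[1,171,9,0,0],[1,214,12,0,0],[1,256,14,0,0],[1,253,58,0,0],[1,250,105,0,0],[1,249,145,0,0],[1,249,145,0,0]]}}

```text
time: 2.6
tool_pos: [512.9, 57.6, 285.2]
tcp_rot: [-3.139, -0.002, 1.624]
contact_force: [0.1, -1.0, 0.8]
grip_width: 0.3
```

```bash
python3 - <<'E'
from h import *
for n in("top","side"):
    c=bot.capture(n)
    a=c["color"][60:260,220:460,::-1] if n=="top" else c["color"][80:280,200:460,::-1]
    cv2.imwrite(f"pics/{n}1.png",cv2.resize(a,None,fx=2.9,fy=2.9,interpolation=2))
print(bot.get_obs()["tool_pos"])
E
```

```text
[510.73293329  58.02384649 285.92879172]
```

View pics/top1.png

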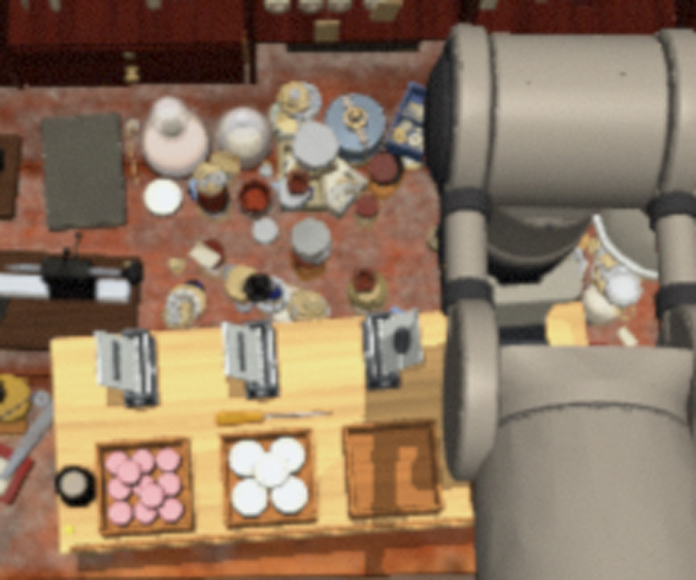

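View pics/side1.png

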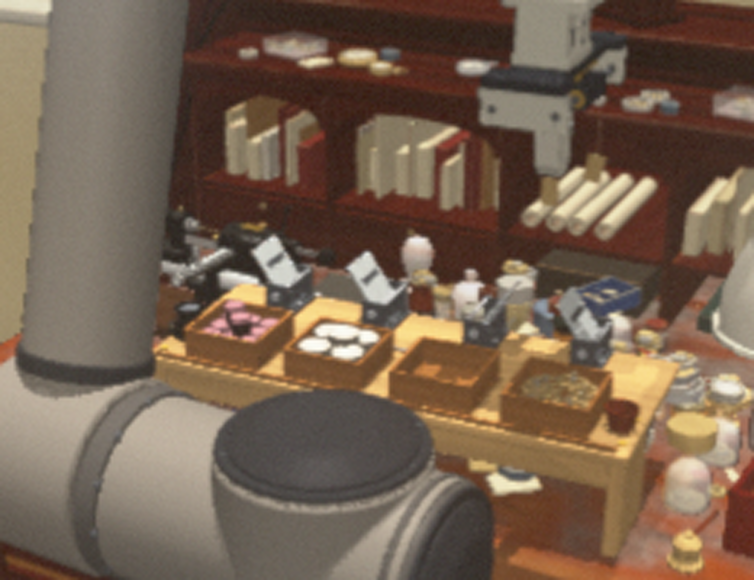

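```bash
python3 - <<'E'
from h import *
c=bot.capture("top");d=c["depth"]
for v in range(66,270,8):
    print(v,[tuple(np.round(w(c,u,v)).astype(int).tolist()) for u in range(368,500,14)])
c=bot.capture("top");cv2.imwrite("pics/top2.png",c["color"][:,:,::-1])
c=bot.capture("side");cv2.imwrite("pics/side2.png",c["color"][:,:,::-1])
E
```

```text
66 [(837, 59, 94), (816, 28, 134), (837, -16, 92), (835, -54, 94), (836, -92, 91), (835, -129, 91), (832, -165, 96), (832, -204, 94), (832, -241, 93), (833, -280, 90)]
74 [(860, 49, 3), (538, 107, 645), (542, 86, 636), (542, 66, 635), (543, 46, 631), (542, 27, 634), (538, 10, 641), (816, -207, 80), (816, -245, 79), (815, -283, 79)]
82 [(837, 50, -1), (525, 108, 648), (526, 88, 645), (525, 69, 645), (525, 50, 644), (525, 31, 644), (524, 12, 645), (817, -223, 29), (820, -265, 21), (669, -173, 338)]
90 [(526, 124, 621), (513, 109, 649), (513, 89, 648), (513, 70, 646), (512, 51, 647), (513, 32, 645), (512, 13, 646), (669, -126, 301), (651, -142, 340), (655, -175, 330)]
98 [(512, 125, 624), (501, 109, 648), (503, 89, 644), (502, 70, 644), (502, 51, 645), (501, 32, 645), (501, 13, 645), (507, -11, 630), (642, -148, 320), (716, -248, 149)]
106 [(501, 125, 621), (492, 109, 644), (492, 89, 641), (492, 70, 641), (492, 51, 642), (491, 32, 642), (490, 14, 643), (497, -12, 625), (629, -151, 307), (711, -262, 109)]
114 [(493, 125, 613), (482, 108, 638), (484, 88, 633), (483, 69, 634), (483, 50, 63
[... 2598 characters left out ...]
-2), (388, -272, 8)]
242 [(373, 66, -1), (372, 29, 0), (302, 105, 682), (301, 91, 693), (300, 76, 701), (300, 60, 702), (300, 42, 696), (302, 18, 671), (368, -236, -1), (367, -272, 2)]
250 [(351, 68, 2), (350, 30, 1), (293, 106, 684), (291, 92, 699), (291, 77, 703), (290, 62, 707), (290, 44, 701), (291, 22, 683), (346, -234, -2), (344, -261, 26)]
258 [(382, -14, -786), (381, -75, -779), (283, 107, 689), (282, 93, 699), (281, 78, 708), (281, 63, 710), (281, 46, 706), (281, 26, 692), (365, -453, -634), (355, -455, -490)]
266 [(346, -11, -765), (346, -73, -774), (274, 108, 690), (273, 94, 706), (272, 80, 711), (272, 65, 713), (272, 48, 709), (272, 28, 695), (333, -455, -646), (326, -454, -494)]
```

View pics/top2.png

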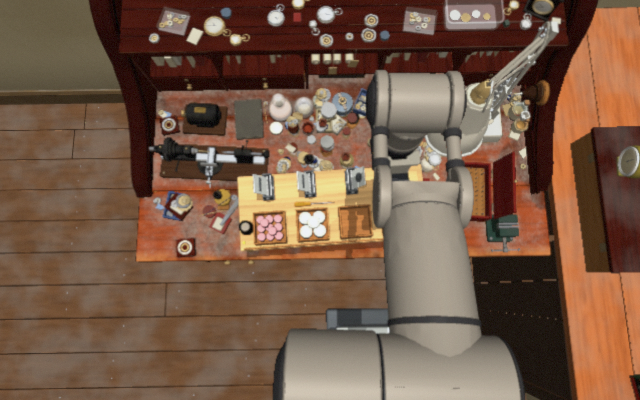

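View pics/side2.png

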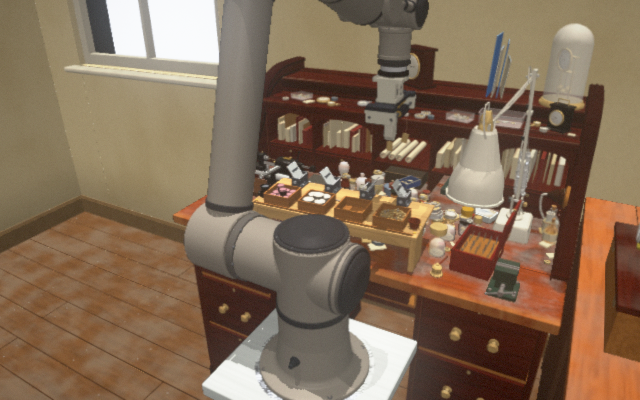

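Request:
{"name": "carry_out", "arguments": {"motion": [[1,1,1,40,0],[1,1,1,80,0],[1,1,1,105,0],[1,1,1,120,0],[1,1,1,132,0],[1,1,1,134,0],[1,1,1,134,0]]}}

```text
time: 3.72
tool_pos: [511.6, 59.7, 153.6]
tcp_rot: [3.141, -0.002, 1.626]
contact_force: [0.4, 0.3, 0.8]
grip_width: 0.3
```

```bash
cat > look.py <<'E'
from h import *
import sys
c=bot.capture("side");a=c["color"][110:240,250:450,::-1]
cv2.imwrite(f"pics/{sys.argv[1]}.png",cv2.resize(a,None,fx=4,fy=4,interpolation=2))
o=bot.get_obs();print(o["tool_pos"],o["tcp_rot"],o["contact_force"])
E
python3 look.py s3
```

```text
[511.68647915  59.75355817 153.69944061] [ 3.14072434e+00 -1.75068412e-03  1.62557586e+00] [-0.07708515 -0.24128671  0.7017408 ]
```

View pics/s3.png

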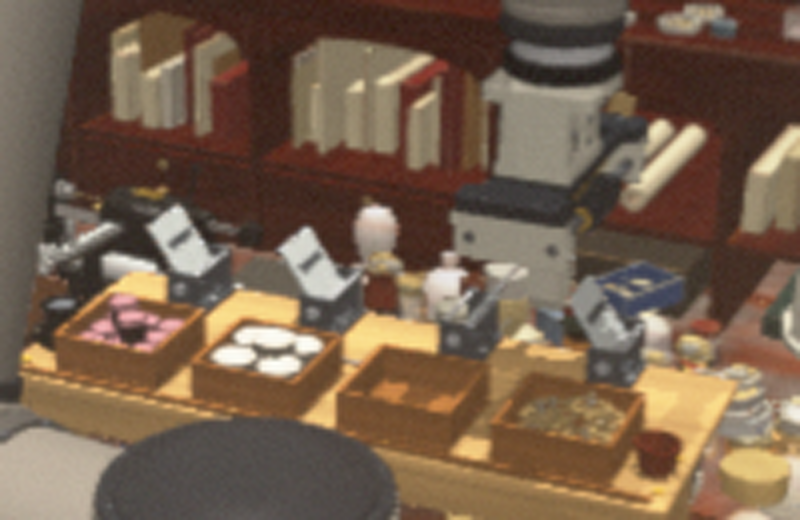

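Request:
{"name": "carry_out", "arguments": {"motion": [[1,8,0,0,0],[1,14,0,0,0],[1,20,0,0,0],[1,25,0,0,0],[1,30,0,0,0],[1,35,0,0,0],[1,39,0,0,0],[1,43,0,0,0],[1,46,0,0,0],[1,46,0,0,0]]}}

```text
time: 5.03
tool_pos: [509.1, 105.8, 153.7]
tcp_rot: [3.141, -0.002, 1.626]
contact_force: [-0.3, -0.8, 0.4]
grip_width: 0.7
```

```bash
python3 look.py s4
```

```text
[509.18245624 105.70669514 153.77689022] [ 3.14072890e+00 -1.72469921e-03  1.62565260e+00] [ 0.09089542 -0.36415329 -0.77555568]
```

View pics/s4.png

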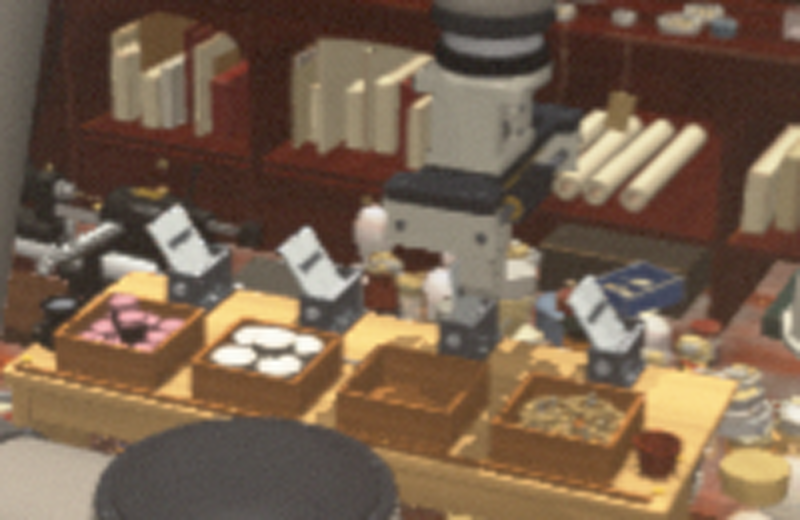

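Request:
{"name": "carry_out", "arguments": {"motion": [[1,4,0,0,0],[1,4,0,0,0],[1,4,0,0,0],[1,-4,0,0,0],[1,-16,0,0,0],[1,-30,0,0,0],[1,-44,0,0,0],[1,-46,0,0,0]]}}

```text
time: 6.08
tool_pos: [511.8, 58.5, 153.7]
tcp_rot: [3.141, -0.002, 1.624]
contact_force: [-0.6, 0.0, 0.4]
grip_width: 0.6
```

```bash
python3 look.py s5
```

```text
[511.77004293  58.83680995 153.68663548] [ 3.14077814e+00 -1.72785731e-03  1.62425012e+00] [-0.20689555 -0.69798153  0.5877538 ]
```

View pics/s5.png

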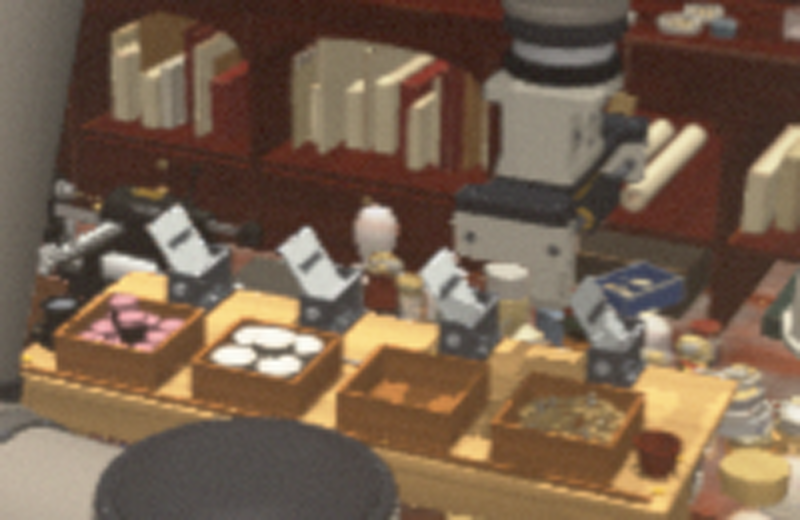

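Tag 3 now leans left, at about (455,290) in the crop. Next is tag 4, pushed to the right.

Request:
{"name": "carry_out", "arguments": {"motion": [[1,-8,1,0,0],[1,-14,1,0,0],[1,-20,1,0,0],[1,-25,1,0,0],[1,-30,1,0,0],[1,-35,1,0,0],[1,-39,1,0,0],[1,-43,1,0,0],[1,-47,1,0,0],[1,-49,1,0,0]]}}

```text
time: 7.38
tool_pos: [515.4, 9.7, 153.6]
tcp_rot: [3.141, -0.002, 1.624]
contact_force: [0.7, 0.3, -0.5]
grip_width: 0.6
```

Request:
{"name": "carry_out", "arguments": {"motion": [[1,-1,0,0,0],[1,-1,0,0,0],[1,8,0,0,0],[1,20,0,0,0],[1,34,0,0,0],[1,47,0,0,0],[1,48,0,0,0]]}}

```text
time: 8.25
tool_pos: [512.7, 58.9, 153.7]
tcp_rot: [3.141, -0.002, 1.626]
contact_force: [0.2, 0.4, -0.2]
grip_width: 0.3
```

```bash
python3 look.py s6
```

```text
[512.78562277  58.41060284 153.68592953] [ 3.14075071e+00 -1.66125606e-03  1.62546032e+00] [ 0.27512679 -0.60820063  0.07755388]
```

View pics/s6.png

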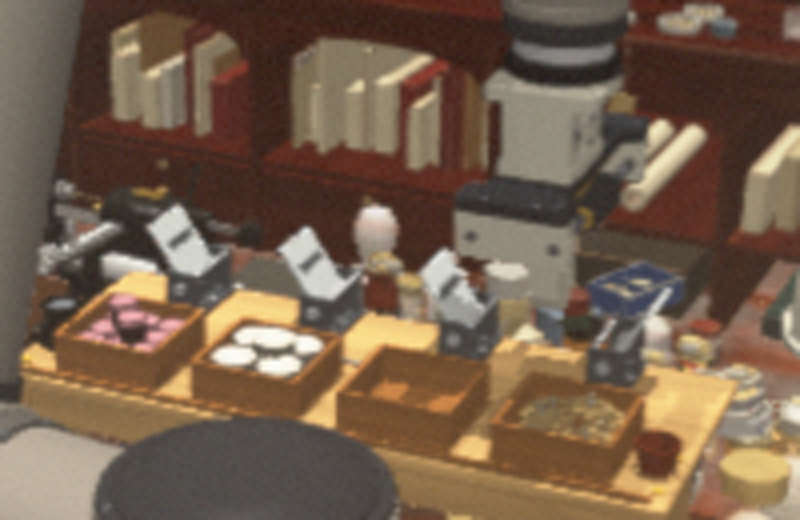

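Request:
{"name": "carry_out", "arguments": {"motion": [[1,0,0,-50,0],[1,0,0,-95,0],[1,45,0,-95,0],[1,95,0,-95,0],[1,145,0,-95,0],[1,190,0,-95,0],[1,220,0,-95,0],[1,227,0,-95,0],[1,227,0,-95,0]]}}

```text
time: 9.43
tool_pos: [500.4, 284.4, 248.9]
tcp_rot: [3.141, -0.001, 1.626]
contact_force: [0.4, -1.5, 0.8]
grip_width: 0.6
```

```bash
python3 look.py s7; python3 - <<'E'
from h import *
c=bot.capture("top");cv2.imwrite("pics/t7.png",c["color"][:,:,::-1])
E
```

```text
[500.51125142 283.93678484 248.93587434] [ 3.14094150e+00 -9.79070856e-04  1.62486340e+00] [-0.49894787 -1.04327887  0.40576679]
```

View pics/s7.png

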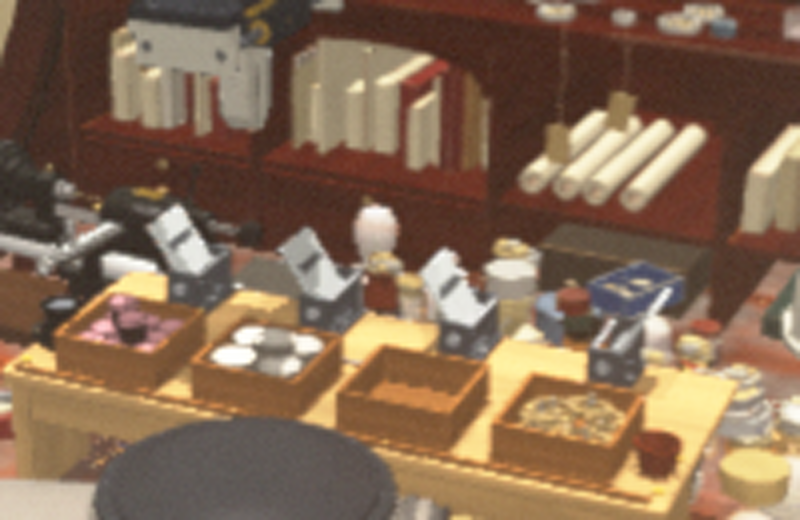

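View pics/t7.png

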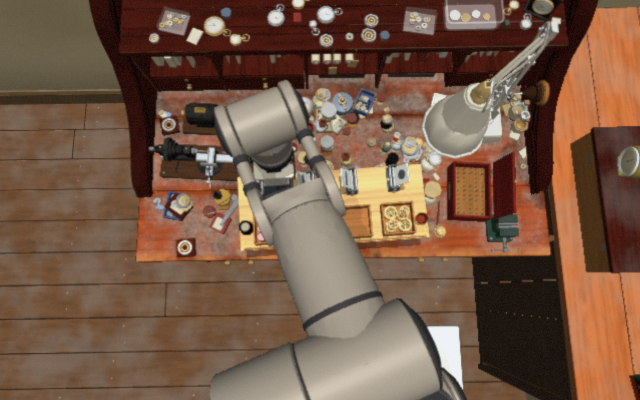

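Request:
{"name": "carry_out", "arguments": {"motion": [[1,1,1,40,0],[1,1,1,70,0],[1,1,1,88,0],[1,1,1,95,0],[1,1,1,95,0]]}}

```text
time: 10.15
tool_pos: [501.9, 284.3, 154.3]
tcp_rot: [3.141, -0.001, 1.623]
contact_force: [0.4, -0.7, -0.4]
grip_width: 0.6
```

```bash
python3 look.py s8
```

```text
[502.13668029 284.53302482 154.79874213] [ 3.13976628e+00 -1.39143560e-03  1.62356136e+00] [ 0.97332974  0.69223117 -0.19882209]
```

View pics/s8.png

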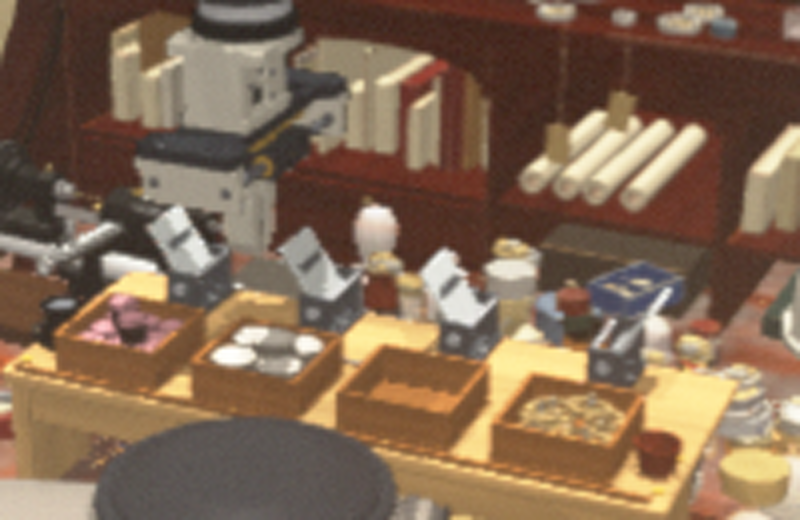

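Request:
{"name": "carry_out", "arguments": {"motion": [[1,-12,0,0,0],[1,-22,0,0,0],[1,-30,0,0,0],[1,-36,0,0,0],[1,-42,0,0,0],[1,-48,0,0,0],[1,-53,0,0,0],[1,-58,0,0,0],[1,-62,0,0,0],[1,-65,0,0,0]]}}

```text
time: 11.45
tool_pos: [505.6, 219.4, 154.7]
tcp_rot: [3.14, -0.001, 1.624]
contact_force: [-0.3, -0.4, -0.2]
grip_width: -0.0
```

Request:
{"name": "carry_out", "arguments": {"motion": [[1,-1,0,0,0],[1,-1,0,0,0],[1,8,0,0,0],[1,22,0,0,0],[1,38,0,0,0],[1,54,0,0,0],[1,64,0,0,0],[1,64,0,0,0]]}}

```text
time: 12.45
tool_pos: [502.0, 284.2, 154.6]
tcp_rot: [3.14, -0.001, 1.625]
contact_force: [0.6, -0.0, 0.3]
grip_width: 0.5
```

```bash
python3 look.py s9
```

```text
[502.04534509 283.5885544  154.66085992] [ 3.13998865e+00 -1.13430351e-03  1.62435212e+00] [-0.1607156  -0.08610106  0.28264852]
```

View pics/s9.png

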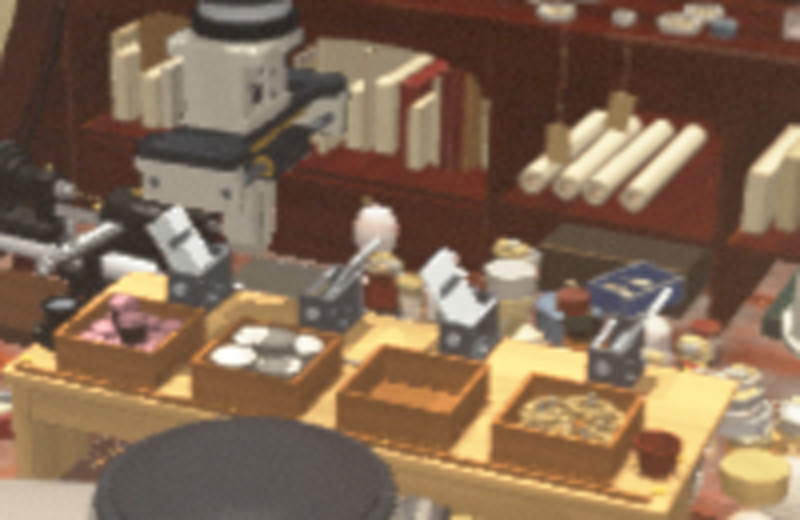

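```bash
python3 - <<'E'
from h import *
import pickle
c=pickle.load(open("top.pkl","rb"))
p=np.array([np.r_[w(c,u,v),u,v] for v in range(120,250) for u in range(140,280) if c["depth"][v,u]>0])
for a in range(380,640,20):
    print(a,[int(p[m][:,2].max()) if (m:=(p[:,0]>=a)&(p[:,0]<a+20)&(p[:,1]>=b)&(p[:,1]<b+20)).any() else -1 for b in range(320,540,20)])
E
```

```text
380 [148, 136, 139, 137, 3, 8, 6, 5, 5, 4, 18]
400 [150, 136, 139, 139, 3, 4, 22, 26, 23, 6, 6]
420 [138, 139, 110, 109, 1, 22, 37, 34, 23, 4, 4]
440 [109, 108, 111, 110, 1, 34, 36, 26, 39, 42, 18]
460 [153, 168, 110, 111, 32, 31, 40, 44, 40, 19, 55]
480 [158, 173, 109, 108, 105, 42, 61, 62, 6, 4, 56]
500 [155, 172, 110, 108, 107, 38, 58, 100, 4, 5, 3]
520 [152, 170, 109, 110, 106, 5, 4, 116, 102, 4, 6]
540 [-1, -1, -1, -1, 22, 21, 137, 137, 128, 18, 18]
560 [138, 83, 132, 132, 98, 21, 134, 135, 136, 30, 26]
580 [143, 133, 176, 172, 142, 134, 83, 131, 133, 142, 149]
600 [16, 16, 17, 95, 131, 80, 83, 105, 104, 143, 145]
620 [16, 20, 91, 96, 19, 18, 20, 20, 16, 20, 18]
```

Request:
{"name": "carry_out", "arguments": {"motion": [[1,0,0,-50,0],[1,0,0,-90,0],[1,40,0,-90,0],[1,80,0,-90,0],[1,98,0,-90,0],[1,98,0,-70,0],[1,98,0,-35,0],[1,98,0,-8,0],[1,98,0,0,0],[1,98,0,0,0]]}}

```text
time: 13.75
tool_pos: [497.1, 381.0, 154.9]
tcp_rot: [3.14, -0.001, 1.624]
contact_force: [0.1, 0.3, 0.5]
grip_width: 0.5
```

```bash
python3 look.py s10
```

```text
[497.43276987 381.39617207 155.74177191] [ 3.13871727e+00 -1.65759471e-03  1.62401098e+00] [-1.88669196e-01 -3.60161739e-01  1.47393794e-05]
```

View pics/s10.png

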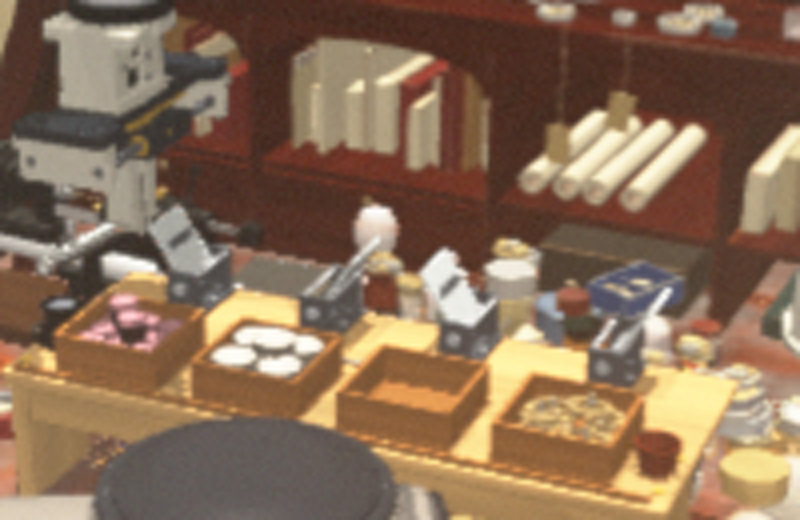

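Finger is left of tag 1 with nothing touching. I'll push to y≈325, which is -57.

Request:
{"name": "carry_out", "arguments": {"motion": [[1,-10,0,1,0],[1,-18,0,1,0],[1,-24,0,1,0],[1,-30,0,1,0],[1,-36,0,1,0],[1,-42,0,1,0],[1,-47,0,1,0],[1,-52,0,1,0],[1,-55,0,1,0],[1,-57,0,1,0]]}}

```text
time: 15.05
tool_pos: [500.5, 324.3, 154.7]
tcp_rot: [3.139, -0.002, 1.624]
contact_force: [-0.6, -0.2, -1.0]
grip_width: 0.6
```

Request:
{"name": "carry_out", "arguments": {"motion": [[1,-1,0,0,0],[1,-1,0,0,0],[1,8,0,0,0],[1,22,0,0,0],[1,38,0,0,0],[1,54,0,0,0],[1,54,0,0,0]]}}

```text
time: 15.92
tool_pos: [497.2, 379.8, 154.5]
tcp_rot: [3.139, -0.002, 1.626]
contact_force: [-0.3, -1.2, 0.3]
grip_width: 0.3
```

```bash
python3 look.py s11
```

```text
[497.26784644 378.95524796 154.4726901 ] [ 3.13896965e+00 -1.33286139e-03  1.62537374e+00] [-0.08496566  0.22739045  0.37218491]
```

View pics/s11.png

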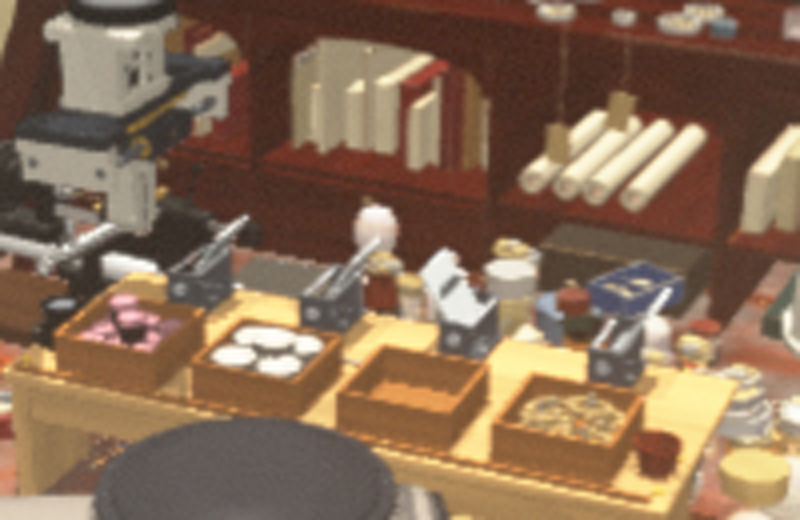

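Request:
{"name": "carry_out", "arguments": {"motion": [[1,0,0,-50,0],[1,0,0,-100,0],[1,0,0,-130,0],[1,20,-35,-130,0],[1,50,-75,-130,0],[1,80,-115,-130,0],[1,100,-140,-130,0],[1,100,-140,-130,0]]}}

```text
time: 16.98
tool_pos: [350.1, 471.7, 284.5]
tcp_rot: [3.139, -0.001, 1.628]
contact_force: [0.4, -0.4, 0.1]
grip_width: 0.3
```

```bash
python3 look.py s12; python3 - <<'E'
from h import *
c=bot.capture("top");a=c["color"][80:260,220:460,::-1];cv2.imwrite("pics/t12.png",cv2.resize(a,None,fx=3.3,fy=3.3,interpolation=2))
E
```

```text
[351.37989802 470.93747486 284.38635409] [ 3.13850048e+00 -1.00439877e-03  1.62676258e+00] [ 0.03483614  0.54970087 -0.73024883]
```

View pics/s12.png

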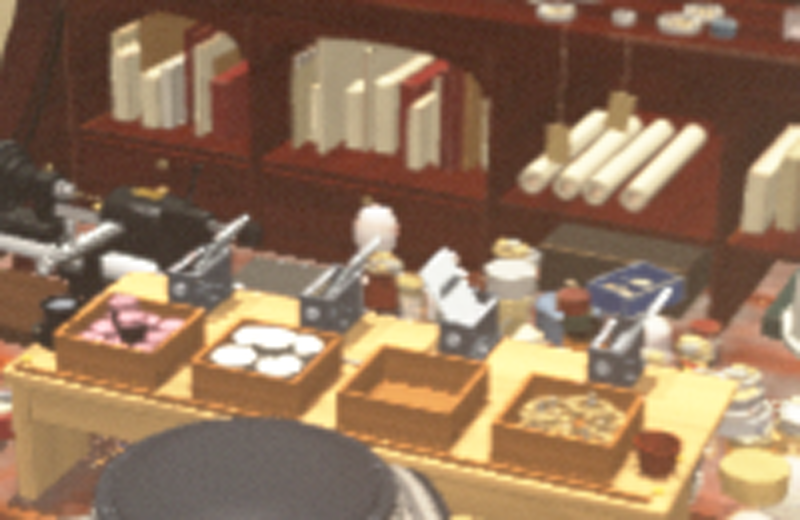

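View pics/t12.png

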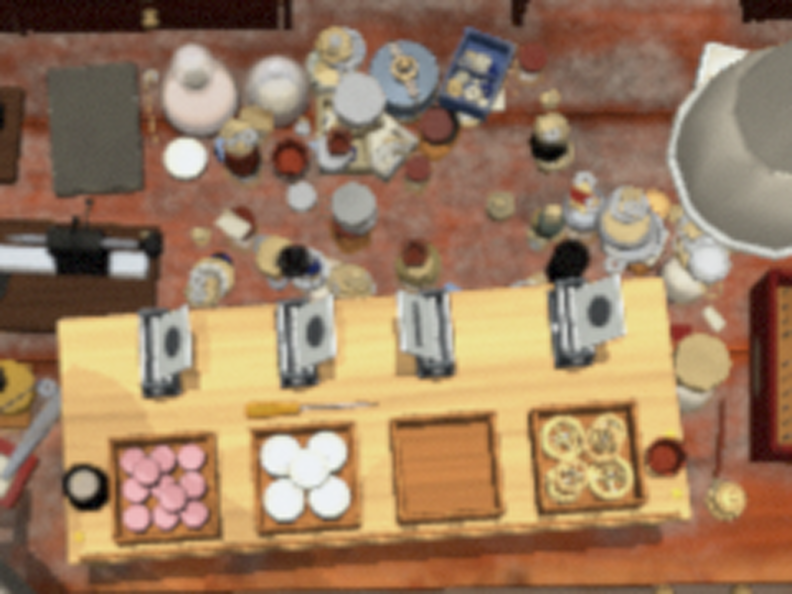

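The top view shows spot, spot, bar, spot at (172,342), (317,332), (418,330) and (600,312). The bar stands over the empty bin, and nothing else has moved.

```bash
python3 -c "
from plant import bot
print(bot.close_job())"
```

```text
the job is handed in; nothing more can be done
None
```

All four tags were wrong at the start, and I pushed each one over with the closed fingertips. The jars, dials and wheels tags now show the round spot. The empty bin's tag, third from the left, shows the straight bar.

I handed the job in at about 17 s of the 61 s allowed. Both final camera views agree on the tags. The bins, screwdriver, loupe and oil cup look the same as at the start; I did not re-check the oil pot and ring stand closely. The force readings after each move stayed under about 2 N, and the arm ended well clear of everything. No check failed or disagreed.

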